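Lock the shaft of the bench jig

ROBOT

A 6-joint arm with a two-finger parallel gripper is mounted at the origin on a cart in front of the work surface, level with it; the furniture and walls round the work are solid. World frame = base frame: x ahead of the robot, y to its left, z up, the work surface at z = 0. Lengths are in mm, angles in rad, forces in N, time in s.
With the tool pointing down it reaches from about 300 to 775 mm from the base axis. Payload 14.6 kg.
Tool frame: the origin (TCP) lies midway between the tips of the shut fingers; the grasp point (between the pads) lies 19 mm behind it (grip_depth is the distance from the TCP to the grasp point, in mm); z points along the fingers, y is the direction in which the jaws open and shut (so a half turn about z gives the same grasp; the last joint's range is limited). The gripper opens to 94 mm and grips with 3 to 60 N. Pads are 16 mm wide; open, the fingers measure 119 mm over their backs; the gripper's body (75 mm by 177 mm) begins 78 mm behind the grasp point.
Start: joints at [1.127, 0.3, 1.521, -0, 1.321, -0.067], TCP at [202.367, 511.406, 174.046] pointing down, gripper open.
Joint ranges: [-3.03, 3.03], [-0.79, 2.21], [0.23, 2.52], [-1.04, 4.18], [0, 3.07], [-2.55, 2.55]. Speed limits (rad/s): [2.22, 2.22, 2.57, 3.14, 3.14, 3.14].

INTERFACE

Orientations are given as [roll, pitch, yaw] about the fixed x, y, z axes, in that order (R = Rz(yaw) Ry(pitch) Rx(roll)).
In Python, from cell import read_state, camera, camera_info, sign_off, grip_depth gives the robot as it stands.
- The arm moves only by the tool drive_tool, never from a script. Its argument "motion" is one flat list of numbers, 4 for each row, row after row: the shift along the tool's x, y, z in mm, then the turn about the tool's z in rad. A call has 1 to 8 rows; each row shifts and turns the pose as measured when the row begins, along the tool's axes as they then stand; what a row does not reach is not made up. A row lasts 1/12 s, in which the tool goes at most 41.7 mm and 7.16 degrees, less where a joint would pass 70% of its speed; a pose out of reach is approached as far as the arm can. A call is refused whole if a number of a shift passes 41.7 or a number of a turn 0.125, either way. A call with a gripper value outside its range is refused whole. "jaw" is the closure, from 0 (fully open) to 1 (shut), set as the call begins (left out, the last holds). The fingers move at their own pace and stop on an object; "grip_force" is the grip in N (left out, the last holds). Time passes only in rows, so rows that do not move let the fingers close. It gives the time, the measured TCP pose, the force and the opening at its end, in the units of the state.
- read_state(): the state, without advancing time (a new reading comes with each control period).
- camera(name): name is "scene" or "top"; returns the picture (384x512x3 uint8, red, green, blue); there is no depth.
- camera_info(name): a dict with "fovy" (degrees; the focal length in pixels is half the picture's height over the tangent of half this angle, whatever the lens; pixels are square), "cx", "cy" (the principal point, pixels), "k1" (the pictures are not rectified: a ray, as slopes to the right and down, at radius r is drawn at 1 + k1 r^2 times it, then the intrinsics apply), "camera_from_world" (4x4, takes a point from world to camera coordinates). Camera axes: x right, y up, looking along -z (the intrinsics and any distortion apply to the point x, -y, -z); pixel columns grow to the right and rows downward; lengths in mm; the calibration is good to about 2 mm. A picture is of the moment at which its call begins. camera_info takes no time and is no camera call.
- sign_off(): hands the job in, once; it reports no verdict.
The state is a dict: "clock": time; "joints": joint angles; "qd": joint speeds; "effort": joint torques, N m; "eef_pos": TCP position; "eef_rot": TCP orientation; "wrist_force": force on the tool from outside, world axes, zero at the start; "moment": the same for the moment, N m; "finger_gap": finger opening in mm.
Only numpy, scipy, OpenCV 4.12 (cv2) and the standard library are available. Lean on these libraries where they do the work, as an engineer would, in place of code of your own. Each camera call takes 0.05 s, during which the arm holds its last target. There are 200 camera calls.

TASK

Lock the shaft of the bench jig: with the fingertips push the upright pin of the slotted steel disc round, either way, until the disc's slot is in line with the locking bar, then push the bar by its upright plate straight through the slot until its nose is fully home against the stop in the keeper on the far side. This is fingertip work: never lift the bar, leave it lying flat in its guide, and do not push away or lift the small things lying about.

Things in the scene. Friction and masses are not known exactly. Their poses are not given: they have to be found in the camera images.
- lock_base: The fixed lock: grey steel plate 120 x 370 x 12 mm on the bench. Origin: on the disc's axis at the bench top, z up, +y the way the bar is pushed; plate x -60 to 60, y -265 to 105 mm. A dark guide 33 mm wide (y -255 to -55, rail tops z 32) carries the bar; a staple bridges it at y -69 to -57 (top z 40.5). Nothing fixed on it is higher than 41 mm.
- lock_stop (a point): Centre of the stop face inside the keeper, at (0, 80, 27) mm in the lock_base frame; the bar's nose touches it when home. The keeper is a dark block beyond the disc, 36 mm wide, y 54 to 94, top z 40.5, open toward the disc, its gap 18 mm wide under a steel bridge.
- lock_disc (a joint): Angle of the slotted disc about lock_base's z, rad, growing anticlockwise from above, range -0.3 to 3.44. The slot is in line with the bar at 0 and, as it goes right across, equally at 3.14. Starts anywhere from 0.45 to 2.69 and stays where it is left (friction 0.04 N m, about 1.3 N at the pin).
- disc_slot (a point): Middle of the slotted steel disc (90 mm diameter, top face at z 37 mm above the bench). Its y axis runs along the slot, which is 19 mm wide, goes right across the disc, is open above and has flared mouths.
- turning_pin (a point): Middle of the upright dark steel pin on the disc, 13 mm in diameter, 32 mm from the disc's axis on the disc's own x axis (at right angles to the slot). This point is 83 mm above the bench, the pin's top; the pin rises 46 mm from the disc's face at z 37.
- lock_bar: The loose steel locking bar, about 0.35 kg, 14 x 165 x 14 mm, lying in the guide with 1 mm play each side, its underside 20 mm above the bench. Origin: under its middle; y along it toward its tapered nose. It slides with about 2 N and stays where it is left; it starts with its nose 8 to 28 mm short of the disc and is home after 133 to 153 mm.
- bar_nose (a point): Tip of the bar's tapered nose (6 mm wide at the tip), half-way up the bar.
- push_plate (a point): Middle of the top edge of the rear face (the face to push) of the upright dark plate near the bar's tail, 84 mm above the bench and 77 mm behind the bar's middle. The plate is 28 mm wide across the bar, 10 mm thick and spans 36 to 84 mm above the bench; push it in its lower half toward the bar's +y.
- thread_spool_1: Bystander: brown thread spool, 42 x 65 x 55 mm, standing beside the lock on the far side; origin at its underside. Leave it.
- buckle_3: Bystander: pale buckle 41 x 32 x 11 mm on the near side of the lock. Leave it.
- beeswax: Bystander: block of beeswax 32 x 46 x 18 mm on the near side. Leave it.
- girth_ring: Bystander: metal ring 45 mm across, 8 mm thick, on the near side. Leave it.
- groover: Bystander: wooden-handled groover 33 x 138 x 24 mm on the far side of the guide. Leave it.

How it is judged (in metres and radians):
On the way, in this order (a step that is already met when the one before it is completed fails the run):
1. the disc's slot is in line with the bar, with the bar not yet in it (angle between the y axis of disc_slot and the y axis of lock_base, either way round below 0.18 rad and y of bar_nose in the frame of lock_base below -0.03 m), for 0.2 s.
2. the bar is pushed through the slot and home in the keeper (y of bar_nose in the frame of lock_base above 0.074 m and angle between the y axis of lock_bar and the y axis of lock_base, either way round below 0.06 rad and z of lock_bar in the frame of lock_base below 0.024 m), for 0.2 s.
At the end, for the whole second after the job is handed in: The slot is within 0.12 rad of the bar's line, the bar passes through it with the tip of its nose within 6 mm of the stop in the keeper, lies flat in the guide (within 4 mm) and in line with it, and is at rest (all of step 2 and angle between the y axis of disc_slot and the y axis of lock_base, either way round below 0.12 rad and linear speed of lock_bar below 0.01 m/s); the robot touches nothing.
It fails at once if the bar is lifted (more than 10 mm) or tipped up instead of being pushed (z of lock_bar in the frame of lock_base above 0.03 m or angle between lock_bar's own z axis and vertical above 0.15 rad).
It fails at once if one of the small things lying about is pushed away or lifted (moved more than 30 mm) (distance of any of thread_spool_1, buckle_3, beeswax, girth_ring, groover from where it was at the start of the episode above 0.03 m).
It also fails if it takes over 54 s, if anything falls off the work surface, if the arm or the gripper's body presses on something with over 40 N, if the wrist force passes 120 N, or if a joint passes its speed limit or range.

## Working session

There is one attempt and no reset: what is moved stays moved. The work goes in short steps, Python scripts to look and compute and a tool call to move; the robot and the scene stay as the last step left them, time stands still between calls to the robot, and variables do not carry over. Pictures are saved under pics/ and viewed, on a budget of 16 in all, crops included, one or two more only if the job needs it, and the job is handed in when it is done.

Besides the shell and the picture viewer there is one more tool, called after "Emit:" by a JSON object that holds its "api" and its "payload". drive_tool: Moves the arm, as the interface text tells. Its arguments: {"type":"object","properties":{"motion":{"type":"array","items":{"type":"number"}},"jaw":{"type":"number"},"grip_force":{"type":"number"}},"required":["motion"]}

```bash
mkdir -p pics; cat > h.py <<'E'
import numpy as np, cv2
from cell import *
def K(n):
    c=camera_info(n); f=192/np.tan(np.radians(c['fovy'])/2); return c,f
def ray(n,u,v):
    c,f=K(n); M=np.array(c['camera_from_world']); d=np.array([(u-c['cx'])/f,(v-c['cy'])/f]); p=d.copy()
    for _ in range(30): p=d/(1+c['k1']*(p@p))
    R=M[:3,:3]; o=-R.T@M[:3,3]; w=R.T@np.array([p[0],-p[1],-1]); return o,w
def onz(n,u,v,z):
    o,w=ray(n,u,v); return o+w*(z-o[2])/w[2]
def proj(n,P):
    c,f=K(n); M=np.array(c['camera_from_world']); q=M[:3,:3]@np.array(P)+M[:3,3]; p=np.array([q[0],-q[1]])/-q[2]; p=p*(1+c['k1']*(p@p)); return p*f+[c['cx'],c['cy']]
def snap(n,name):
    im=camera(n); cv2.imwrite(f'pics/{name}.png',im[:,:,::-1]); return im
E
python3 - <<'E'
from h import *
for n in('scene','top'):
    snap(n,n+'0'); c,f=K(n); print(n,f,c['cx'],c['cy'],c['k1'],ray(n,256,192))
s=read_state();print(s['clock'],s['eef_pos'],s['eef_rot'],s['finger_gap'],s['wrist_force'])
E
```

```text
scene 486.13636919274694 252.88643310820325 191.48297907083264 -0.011073127013963978 (array([ 115.61923068, -645.69805349,  788.45567915]), array([ 0.43027396,  0.58582824, -0.68681274]))
top 475.0511073861279 259.5121726803105 182.55341940219165 0.004935239432327018 (array([ 412.38755115,  -52.46945072, 1095.92705773]), array([ 0.11840822, -0.01566165, -0.99306812]))
0.1 [202.25622867 511.15974703 173.53585493] [-3.14051148e+00 -7.80866080e-05  2.76479478e+00] 94.0287918158391 [-0.60915021  0.29653782  0.82833594]
```

View pics/top0.png

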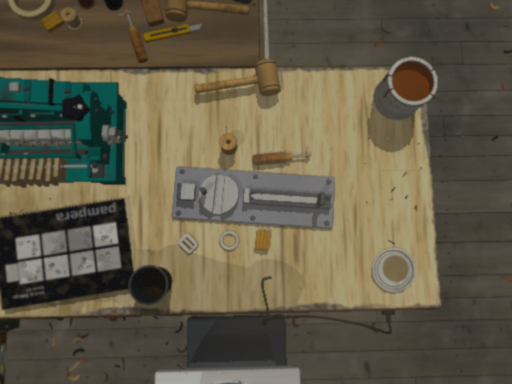

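View pics/scene0.png

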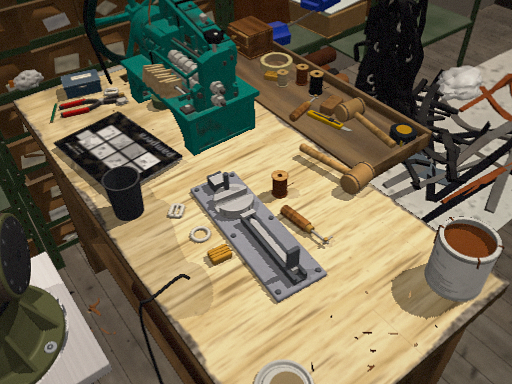

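The top view shows the jig at columns 172–335, rows 167–230, with the disc near (218,194), the bar running right and +y pointing left. I'll zoom in on both views.

```bash
python3 - <<'E'
import cv2,numpy as np
a=cv2.imread('pics/top0.png')[162:234,168:340];b=cv2.imread('pics/scene0.png')[165:300,185:330]
a=cv2.resize(a,None,fx=4.6,fy=4.6,interpolation=cv2.INTER_CUBIC)
cv2.imwrite('pics/ta.png',a)
cv2.imwrite('pics/sa.png',cv2.resize(b,None,fx=4.4,fy=4.4,interpolation=cv2.INTER_CUBIC))
from h import *
for p in[(176,167),(335,176),(332,229),(172,219)]:print(onz('top',*p,12).round(1))
E
```

```text
[603.1 113.7  12. ]
[ 575.6 -253.3   12. ]
[ 453.5 -241.1   12. ]
[483.4 122.4  12. ]
```

View pics/ta.png

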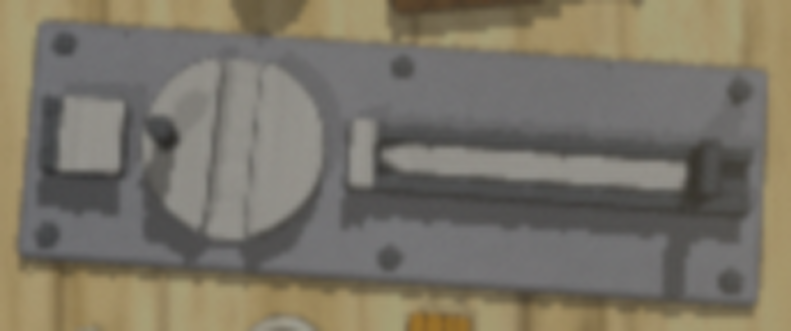

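View pics/sa.png

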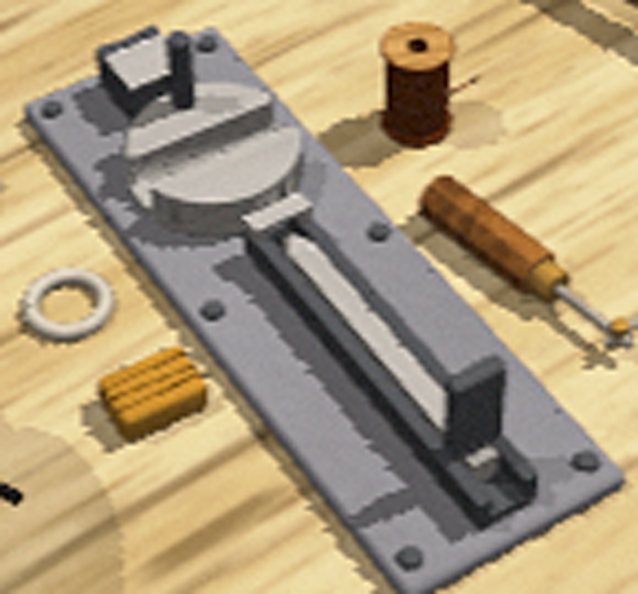

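```bash
python3 - <<'E'
from h import *
yd=np.array([28.7,365.2]);yd/=np.linalg.norm(yd);xd=np.array([yd[1],-yd[0]])
O=np.array([528.9,-14.6])+80*yd;print('O',O,'yaw',np.arctan2(-yd[0],yd[1]))
L=lambda P:(np.array([xd@(P[:2]-O),yd@(P[:2]-O),P[2]]).round(1), P.round(1))
T=lambda x,y,z:L(onz('top',168+x/4.6,162+y/4.6,z))
S=lambda x,y,z:L(onz('scene',185+x/4.4,165+y/4.4,z))
print('disc',T(234,150,37))
print('pin top',T(157,126,83),S(180,36,83))
print('slot',T(232,57,37),T(224,240,37))
print('nose',T(380,158,34),'plate top edge right',T(720,142,84),T(718,192,84), 'scene',S(455,378,84),S(503,361,84))
def tri(a,b):
    (o,w),(p,v)=ray('top',168+a[0]/4.6,162+a[1]/4.6),ray('scene',185+b[0]/4.4,165+b[1]/4.4)
    s,t=np.linalg.lstsq(np.c_[w,-v],p-o,rcond=None)[0];return L((o+s*w+p+t*v)/2)
print(tri((157,126),(180,36)))
for n,w in[('spool',(265,10)),('groover',(450,0))]:print(n,T(*w,24))
for n,x,y in[('beeswax',153,390),('ring',68,305)]:print(n,S(x,y,10))
for n,x,y in[('spool',228,142),('g1',254,159),('g2',310,156),('buckle',188,243)]:print(n,onz('top',x,y,30))
E
```

```text
O [535.16764158  65.15410127] yaw -0.07842588971961578
disc (array([  3.1, -51. ,  37. ]), array([534.3,  14.1,  37. ]))
pin top (array([  7.2, -17.7,  83. ]), array([540.9,  46.9,  83. ])) (array([  8.3, -19.3,  83. ]), array([541.9,  45.3,  83. ]))
slot (array([ 48.8, -46.8,  37. ]), array([580.1,  14.6,  37. ])) (array([-40.9, -49.2,  37. ]), array([490.6,  19.3,  37. ]))
nose (array([   3.8, -122.1,   34. ]), array([529.4, -56.9,  34. ])) plate top edge right (array([  15.3, -280.6,   84. ]), array([ 528.4, -215.7,   84. ])) (array([  -8.2, -280.5,   84. ]), array([ 505. , -213.9,   84. ])) scene (array([  -5.8, -276.2,   84. ]), array([ 507.8, -209.8,   84. ])) (array([  16.8, -279.9,   84. ]), array([ 529.9, -215.2,   84. ]))
(array([  8., -18.,  82.]), array([541.8,  46.6,  82. ]))
spool (array([ 75.4, -60.6,  24. ]), array([605.6,  -1.1,  24. ]))
groover (array([  86.1, -152.2,   24. ]), array([609. , -93.3,  24. ]))
beeswax (array([ -90.4, -155.6,   10. ]), array([432.9, -82.8,  10. ]))
ring (array([-98.7, -86.4,  10. ]), array([430. , -13.3,  10. ]))
spool [655.94719423  -7.46735652  30.        ]
g1 [615.35741033 -66.23229652  30.        ]
g2 [ 620.14909562 -194.52586748   30.        ]
buckle [428.34156959  83.88619499  30.        ]
```

Averaging the corners again gives the lock origin at about (535, 15) with yaw −0.078. The pin sits at lock (3, 32), so θ is about 1.47, and the plate's rear face is at y ≈ −230. Next I shut the fingers and align the tool with the lock, so tool x = −lock x and tool y = lock y.

Emit:
{"api": "drive_tool", "payload": {"motion": [0,0,0,-0.1,0,0,0,-0.1,0,0,0,-0.1,0,0,0,0], "jaw": 1, "grip_force": 20}}

```text
clock: 0.43
eef_pos: [201.9, 510.5, 172.2]
eef_rot: [-3.138, -0.001, 3.077]
wrist_force: [-0.4, 0.7, -0.2]
finger_gap: 71.2
```

```bash
cat >> h.py <<'E'
yd=np.array([.0783,.99693]);xd=np.array([yd[1],-yd[0]]);O=np.array([535.,14.8])
def lk(P): P=np.array(P);return np.r_[xd@(P[:2]-O),yd@(P[:2]-O),P[2:]]
def st():
    s=read_state();print(s['clock'],'lock',lk(s['eef_pos']).round(1),'rot',np.round(s['eef_rot'],3),'F',np.round(s['wrist_force'],1),s['finger_gap'])
def go(x,y,z):
    s=read_state();p=s['eef_pos'];r,pt,yw=s['eef_rot'];R=cv2.Rodrigues(np.array([0,0,yw]))[0]@np.diag([1,-1,-1])
    t=np.r_[O+x*xd+y*yd,z];print('tool shift',(R.T@(t-p)).round(1))
E
python3 -c "
from h import *
st();go(-20,34,150)"
```

```text
0.4333 lock [-370.8  468.1  172.2] rot [-3.138e+00 -1.000e-03  3.077e+00] F [-0.4  0.7 -0.2] 71.23495516577455
tool shift [-344.8 -439.    22.2]
```

Emit:
{"api": "drive_tool", "payload": {"motion": [-20,-28,0,0,-20,-28,0,0,-20,-28,0,0,-20,-28,0,0,-20,-28,0,0,-20,-28,0,0,-20,-28,0,0,-20,-28,0,0]}}

```text
clock: 1.1
eef_pos: [345.7, 268.5, 170.4]
eef_rot: [-3.136, -0.003, 3.057]
wrist_force: [1.1, 0.8, 0.2]
finger_gap: 17.5
```

Emit:
{"api": "drive_tool", "payload": {"motion": [-20,-28,0,0,-20,-28,0,0,-20,-28,0,0,-20,-28,0,0,-20,-28,0,0,-20,-28,0,0,-20,-28,0,0,0,0,0,0]}}

```text
clock: 1.77
eef_pos: [471.2, 43.9, 171.0]
eef_rot: [-3.135, -0.003, 3.023]
wrist_force: [0.6, -0.1, -0.5]
finger_gap: 0.5
```

```bash
python3 -c "
from h import *
st();go(-20,34,100)"
```

```text
1.7667 lock [-65.8  24.  171. ] rot [-3.135e+00 -3.000e-03  3.023e+00] F [ 0.6 -0.1 -0.5] 0.49936207283194844
tool shift [-45.4  11.9  71. ]
```

Emit:
{"api": "drive_tool", "payload": {"motion": [-23,6,20,-0.04,-22,6,25,0,0,0,24,0,0,0,0,0]}}

```text
clock: 2.1
eef_pos: [519.9, 48.9, 100.3]
eef_rot: [-3.136, 0.0, 3.046]
wrist_force: [-0.6, -0.2, -1.2]
finger_gap: 0.7
```

```bash
python3 -c "
from h import *
st();go(-20,34,50)
a=camera('scene')[130:235,160:300,::-1];cv2.imwrite('pics/s1.png',cv2.resize(a,None,fx=5,fy=5))"
```

```text
2.1 lock [-17.8  32.8 100.3] rot [-3.136  0.     3.046] F [-0.6 -0.2 -1.2] 0.739119580949761
tool shift [ 2.3  1.1 50.3]
```

View pics/s1.png

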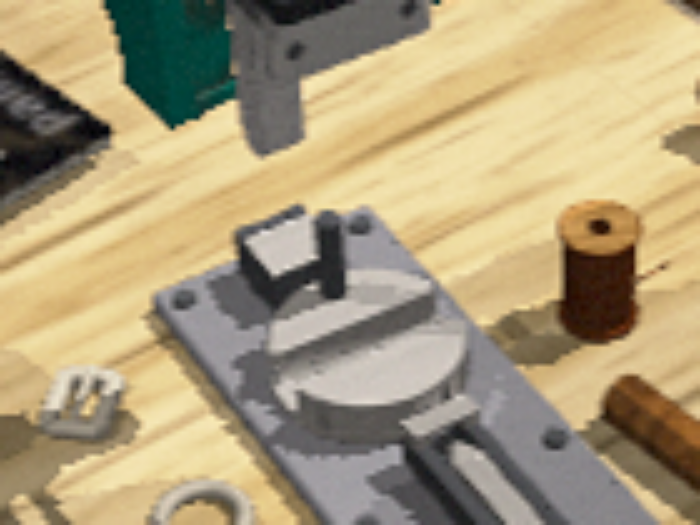

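The fingertip is at crop (268,150) and the pin top at (328,215), which is the expected side of the pin. I lower the tool and push +x.

Emit:
{"api": "drive_tool", "payload": {"motion": [3,1,25,0,0,0,25,0,0,0,0,0,-6,-2,0,0,-6,-2,0,0]}}

```text
clock: 2.57
eef_pos: [531.5, 46.4, 60.0]
eef_rot: [-3.137, 0.01, 3.04]
wrist_force: [-0.3, -0.5, 0.4]
finger_gap: 0.7
```

```bash
python3 -c "
from h import *
st();go(8,30,50)"
```

```text
2.5667 lock [-5.9 31.2 60. ] rot [-3.137  0.01   3.04 ] F [-0.3 -0.5  0.4] 0.7319851219940045
tool shift [-14.   -0.9  10. ]
```

Emit:
{"api": "drive_tool", "payload": {"motion": [-5,0,5,0,-5,0,5,0,-4,0,0,0,-3,0,0,0,0,0,0,0]}}

```text
clock: 2.98
eef_pos: [554.4, 43.8, 55.0]
eef_rot: [-3.138, 0.018, 3.039]
wrist_force: [0.5, -0.8, -0.7]
finger_gap: 0.6
```

```bash
python3 -c "
from h import *
st();go(3,32,50)
a=camera('top')[162:234,168:340,::-1];cv2.imwrite('pics/t2.png',cv2.resize(a,None,fx=4,fy=4))
a=camera('scene')[130:235,160:300,::-1];cv2.imwrite('pics/s2.png',cv2.resize(a,None,fx=5,fy=5))"
```

```text
2.9833 lock [17.  30.4 55. ] rot [-3.138  0.018  3.039] F [ 0.5 -0.8 -0.7] 0.5979681161436765
tool shift [14.1  1.3  5. ]
```

View pics/s2.png

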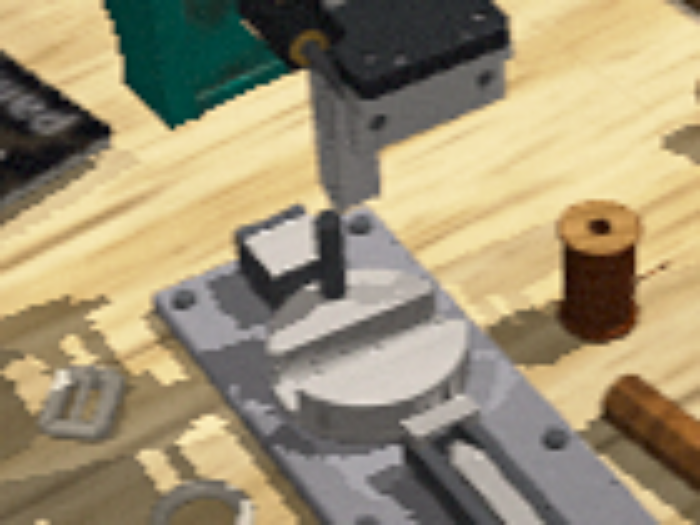

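The pin hasn't moved, and the fingertip at crop (355,200) is beyond it. I'll check the projection.

```bash
python3 -c "
from h import *
p=read_state()['eef_pos']
print(p,(proj('scene',p)-[160,130])*5,(proj('top',p)-[168,162])*4)
c=np.array([160+355/5,130+200/5]);print(onz('scene',*c,55))
for n in('scene','top'):
  for q in[(535,14.8,37),(541,46,83),(541,46,37)]: print(n,q,proj(n,q))"
```

```text
[553.76701657  43.8321094   54.87959346] [356.70532672 253.77092359] [147.04463116  92.70410181]
[574.41473595  74.61070543  55.        ]
scene (535, 14.8, 37) [232.34265776 197.05564291]
scene (541, 46, 83) [225.39439029 173.17802721]
scene (541, 46, 37) [226.5990869  188.42392492]
top (535, 14.8, 37) [218.54490815 194.30794646]
top (541, 46, 83) [202.55223568 189.35288285]
top (541, 46, 37) [204.56560329 191.90404731]
```

View pics/t2.png

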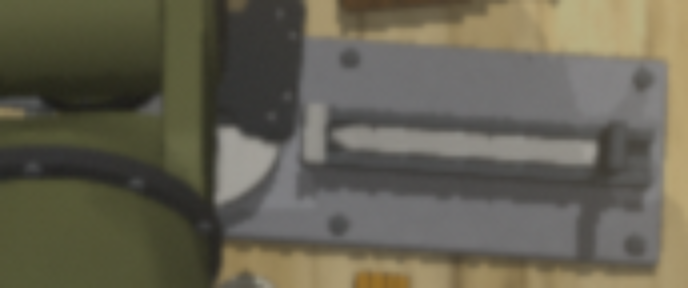

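```bash
python3 -c "
from h import *
print('s1 tip',(proj('scene',(519.9,48.9,100.3))-[160,130])*5)
p=read_state()['eef_pos'];print(read_state()['joints'])
for dz in (97,120,150):
  for sx in(-37.5,37.5):
    q=np.r_[p[:2]-88.5*yd+sx*xd,p[2]+dz]; print(dz,sx,(proj('top',q)-[168,162])*4,(proj('scene',q)-[160,130])*5)"
```

```text
s1 tip [280.74693846 202.24346283]
[ 0.01611806  0.42791585  1.64247627 -0.00646912  1.05413075 -1.44858813]
97 -37.5 [300.7165463  151.80583714] [376.34944715 231.64575771]
97 37.5 [309.95565879   4.03315738] [534.3875693  163.68668431]
120 -37.5 [300.08650804 146.9817058 ] [373.6533727  187.35757617]
120 37.5 [309.55739815  -4.33429997] [534.32773344 119.59132846]
150 -37.5 [299.21654989 140.32059574] [369.99974166 127.32353481]
150 37.5 [309.00781326 -15.88073377] [534.2459029   59.88816353]
```

The top view confirms the tool's x and y. The scene view puts the fingers about 30 mm higher than the reported z, and passing over the pin without contact agrees with that. I'll go back, descend further with a guard on force, and check.

Emit:
{"api": "drive_tool", "payload": {"motion": [19,2,0,0,19,0,0,-0.02,0,0,8,0,0,0,8,0,0,0,8,0,0,0,0,0]}}

```text
clock: 3.58
eef_pos: [515.9, 49.8, 28.6]
eef_rot: [-3.138, 0.019, 3.058]
wrist_force: [0.1, -1.0, 0.6]
finger_gap: 0.6
```

```bash
python3 -c "
from h import *
st();go(-20,32,25)
p=read_state()['eef_pos'];print((proj('scene',p)-[160,130])*5,(proj('scene',p+[0,0,30])-[160,130])*5)
a=camera('scene')[130:235,160:300,::-1];cv2.imwrite('pics/s3.png',cv2.resize(a,None,fx=5,fy=5))"
```

```text
3.5833 lock [-21.7  33.4  28.6] rot [-3.138  0.019  3.058] F [ 0.1 -1.   0.6] 0.6302766013134516
tool shift [-1.7 -1.4  3.6]
[283.87923868 324.53014428] [279.04596337 275.81573472]
```

View pics/s3.png

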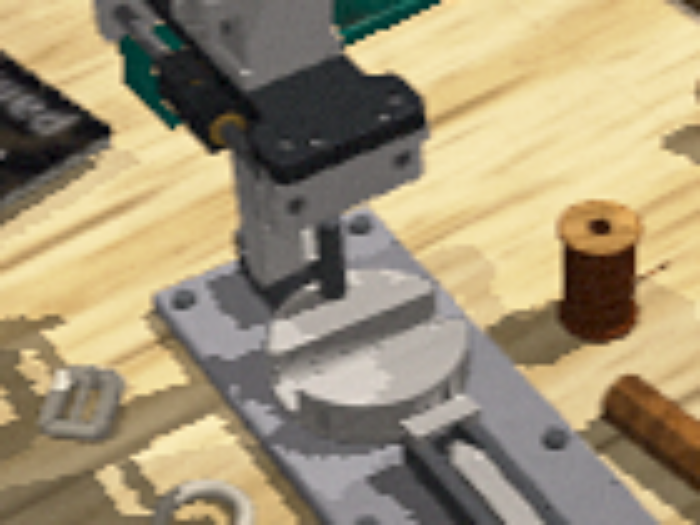

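The fingertip at crop (270,285) is now beside the lower half of the pin, at an actual z of about 58. I push +x.

Emit:
{"api": "drive_tool", "payload": {"motion": [-4,-1,4,0,-4,-1,0,0,-4,0,0,0,-4,0,0,0,-4,0,0,0,0,0,0,0]}}

```text
clock: 4.13
eef_pos: [539.2, 45.2, 24.9]
eef_rot: [-3.138, 0.018, 3.057]
wrist_force: [-0.8, -0.2, 0.5]
finger_gap: 0.4
```

```bash
python3 -c "
from h import *
st();go(8,30,23)"
```

```text
4.1333 lock [ 1.8 30.7 24.9] rot [-3.138  0.018  3.057] F [-0.8 -0.2  0.5] 0.4054939504356851
tool shift [-6.2 -0.6  1.9]
```

Emit:
{"api": "drive_tool", "payload": {"motion": [-4,0,0,0,-4,0,0,0,0,0,0,0]}}

```text
clock: 4.38
eef_pos: [547.7, 44.1, 25.0]
eef_rot: [-3.137, 0.017, 3.057]
wrist_force: [1.3, -0.1, 0.4]
finger_gap: 0.4
```

```bash
python3 -c "
from h import *
st();go(2,55,25)
a=camera('scene')[130:235,160:300,::-1];cv2.imwrite('pics/s4.png',cv2.resize(a,None,fx=5,fy=5))"
```

```text
4.3833 lock [10.3 30.2 25. ] rot [-3.137  0.017  3.057] F [ 1.3 -0.1  0.4] 0.43541278655809484
tool shift [ 8.5 24.7 -0. ]
```

View pics/s4.png

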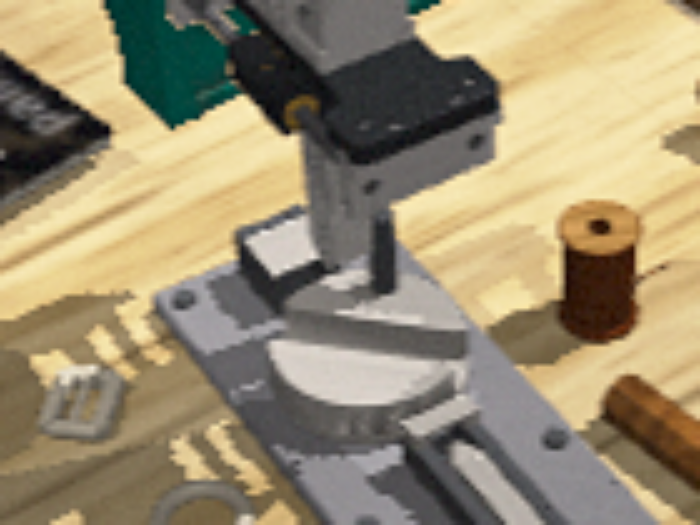

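The pin has turned to about 45° (top at crop (382,215)). I now go round to its +y side.

Emit:
{"api": "drive_tool", "payload": {"motion": [5,2,0,0,5,6,0,0,0,12,0,0,0,12,0,0,0,0,0,0,-10,0,0,0,-10,0,0,0,0,0,0,0]}}

```text
clock: 5.1
eef_pos: [560.2, 81.8, 26.1]
eef_rot: [-3.138, 0.02, 3.06]
wrist_force: [0.7, 0.3, -0.6]
finger_gap: 0.8
```

```bash
python3 -c "
from h import *
st();go(30,45,25)"
```

```text
5.1 lock [19.9 68.8 26.1] rot [-3.138  0.02   3.06 ] F [ 0.7  0.3 -0.6] 0.8025671388893398
tool shift [-10.2 -23.7   1.1]
```

Emit:
{"api": "drive_tool", "payload": {"motion": [-9,0,0,0,0,-9,0,0,0,-9,0,0,0,-4,0,0,0,-4,0,0,0,-4,0,0,0,-4,0,0,0,0,0,0]}}

```text
clock: 5.77
eef_pos: [566.4, 46.9, 26.9]
eef_rot: [3.14, 0.026, 3.061]
wrist_force: [0.2, -0.8, -0.3]
finger_gap: 0.3
```

```bash
python3 -c "
from h import *
st();go(30,19,25)"
```

```text
5.7667 lock [28.8 34.4 26.9] rot [3.14  0.026 3.061] F [ 0.2 -0.8 -0.3] 0.34432671028586626
tool shift [ -1.2 -15.4   1.9]
```

Emit:
{"api": "drive_tool", "payload": {"motion": [-1,-4,0,0,0,-4,0,0,0,-3,0,0,0,-1,0,0,0,0,0,0]}}

```text
clock: 6.18
eef_pos: [566.4, 33.8, 27.5]
eef_rot: [3.139, 0.028, 3.061]
wrist_force: [1.9, 1.6, -0.3]
finger_gap: 0.2
```

```bash
python3 -c "
from h import *
st();go(30,19,25)
a=camera('scene')[130:235,160:300,::-1];cv2.imwrite('pics/s5.png',cv2.resize(a,None,fx=5,fy=5))
for b in(0,-.2):
  for z,e in((83,1),(37,1)):
    q=np.r_[O+32*np.cos(b)*xd-32*np.sin(b)*yd,z];print(b,z,(proj('scene',q)-[160,130])*5)"
```

```text
6.1833 lock [29.8 21.4 27.5] rot [3.139 0.028 3.061] F [ 1.9  1.6 -0.3] 0.23484143783826386
tool shift [-0.2 -2.4  2.5]
0 83 [419.32904998 231.55953404]
0 37 [422.7442381  307.95793036]
-0.2 83 [410.50495671 224.11448623]
-0.2 37 [414.16159449 300.46824469]
```

View pics/s5.png

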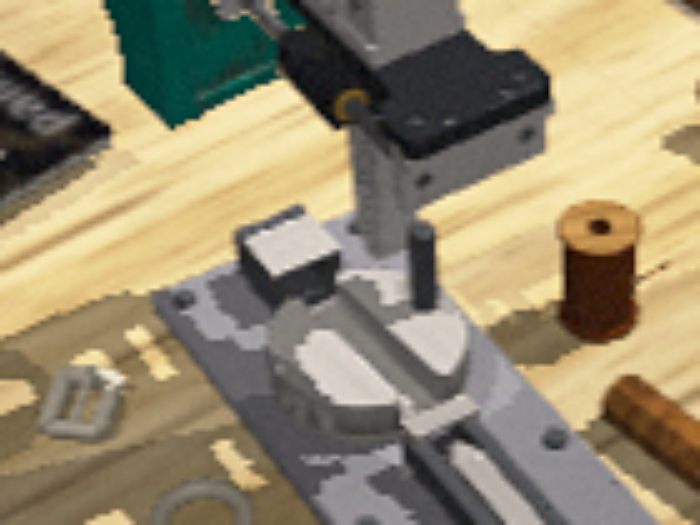

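The pin top is at crop (422,228), against a predicted (419,231) for θ=0, so it is nearly in line. I give it a last 2 mm nudge, back off, then rise.

Emit:
{"api": "drive_tool", "payload": {"motion": [0,-2,0,0,0,0,0,0,0,6,0,0,0,10,-10,0,0,0,-35,0,0,0,-35,0,0,0,-20,0,0,0,0,0]}}

```text
clock: 6.9
eef_pos: [562.6, 51.6, 132.2]
eef_rot: [3.141, 0.021, 3.061]
wrist_force: [0.8, 0.3, 1.0]
finger_gap: 0.1
```

```bash
python3 -c "
from h import *
st();go(0,-262,115)"
```

```text
6.9 lock [ 24.7  38.9 132.2] rot [3.141 0.021 3.061] F [0.8 0.3 1. ] 0.08830678614459975
tool shift [  24.1 -300.9   17.2]
```

Emit:
{"api": "drive_tool", "payload": {"motion": [3,-33,0,0,3,-33,0,0,3,-33,0,0,3,-33,0,0,3,-33,0,0,3,-33,0,0,3,-33,0,0,3,-33,0,0]}}

```text
clock: 7.57
eef_pos: [517.5, -208.7, 132.0]
eef_rot: [3.14, 0.022, 3.074]
wrist_force: [0.8, -0.5, -0.2]
finger_gap: 0.7
```

```bash
python3 -c "
from h import *
st();go(0,-262,80)
im=camera('top');a=im[162:234,168:340,::-1];cv2.imwrite('pics/t6.png',cv2.resize(a,None,fx=4.6,fy=4.6,interpolation=cv2.INTER_CUBIC))"
```

```text
7.5667 lock [   0.  -224.2  132. ] rot [3.14  0.022 3.074] F [ 0.8 -0.5 -0.2] 0.7411692037906384
tool shift [  0.4 -37.8  52. ]
```

View pics/t6.png

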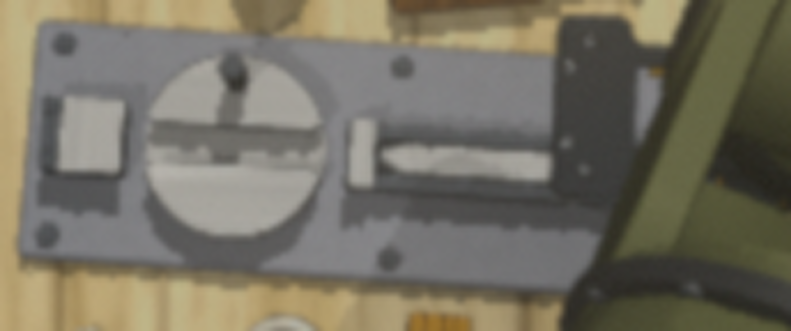

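The slot edges run from (150,121) to (322,129), within about 0.025 rad of the bar's line. Next I go behind the plate and descend.

Emit:
{"api": "drive_tool", "payload": {"motion": [0,-19,0,-0.01,0,-18,0,0,0,-2,0,0,0,0,35,0,0,0,35,0,0,0,20,0,0,0,10,0,0,0,0,0]}}

```text
clock: 8.28
eef_pos: [516.1, -251.6, 26.9]
eef_rot: [3.141, 0.02, 3.078]
wrist_force: [-0.0, 0.2, -0.2]
finger_gap: 0.7
```

```bash
python3 -c "
from h import *
st();go(0,-245,20)
a=camera('scene')[180:305,225:375,::-1];cv2.imwrite('pics/s7.png',cv2.resize(a,None,fx=4.5,fy=4.5))"
```

```text
8.2833 lock [   2.1 -267.1   26.9] rot [3.141 0.02  3.078] F [-0.   0.2 -0.2] 0.6763327982828579
tool shift [ 1.7 22.1  6.9]
```

View pics/s7.png

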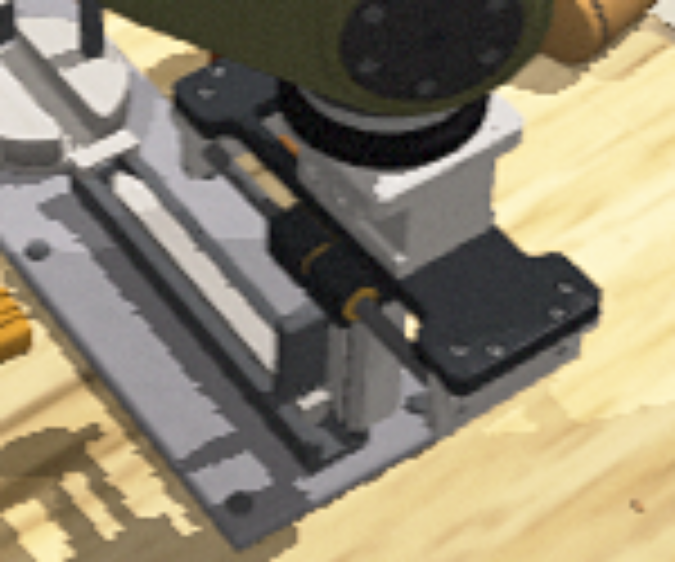

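```bash
python3 -c "
from h import *
p=read_state()['eef_pos']
for dz in(0,15,30):
  for dx,dy in((0,0),(-8,-12.5),(8,-12.5),(-8,12.5)):
    q=np.r_[p[:2]+dx*xd+dy*yd,p[2]+dz];print(dz,dx,dy,((proj('scene',q)-[225,180])*4.5).round())
for n,q in(('guide end c',(0,-255,32)),('plate top mid rear',(0,-230,84)),('plate bot',(0,-230,36))):print(n,((proj('scene',np.r_[O+q[0]*xd+q[1]*yd,q[2]])-[225,180])*4.5).round())"
```

```text
0 0 0 [361. 455.]
0 -8 -12.5 [364. 484.]
0 8 -12.5 [394. 467.]
0 -8 12.5 [328. 443.]
15 0 0 [363. 434.]
15 -8 -12.5 [366. 463.]
15 8 -12.5 [397. 445.]
15 -8 12.5 [330. 422.]
30 0 0 [365. 412.]
30 -8 -12.5 [368. 441.]
30 8 -12.5 [399. 423.]
30 -8 12.5 [331. 400.]
guide end c [340. 432.]
plate top mid rear [310. 315.]
plate bot [306. 387.]
```

The view fits the same z offset of about 32 mm, so the tip is actually at about 60 and centred on the plate. I lower it by 11 and start pushing.

Emit:
{"api": "drive_tool", "payload": {"motion": [2,0,7,0,0,6,4,0,0,8,0,0,0,8,0,0,0,8,0,0,0,8,0,0,0,8,0,0,0,0,0,0]}}

```text
clock: 9.0
eef_pos: [520.7, -200.9, 21.8]
eef_rot: [-3.138, 0.029, 3.08]
wrist_force: [-0.3, -1.1, -0.1]
finger_gap: 0.7
```

```bash
python3 -c "
from h import *
st();go(0,-92,15)"
```

```text
9.0 lock [   2.6 -216.1   21.8] rot [-3.138  0.029  3.08 ] F [-0.3 -1.1 -0.1] 0.6544462484251714
tool shift [  0.6 124.1   6.8]
```

Emit:
{"api": "drive_tool", "payload": {"motion": [1,8,2,0.01,0,8,2,0,0,8,0,0,0,8,0,0,0,8,0,0,0,8,0,0,0,8,0,0,0,0,0,0]}}

```text
clock: 9.67
eef_pos: [525.0, -139.9, 18.5]
eef_rot: [-3.137, 0.032, 3.069]
wrist_force: [-0.8, -0.0, 0.4]
finger_gap: 0.3
```

```bash
python3 -c "
from h import *
st();go(0,-92,18)"
```

```text
9.6667 lock [   2.2 -155.    18.5] rot [-3.137  0.032  3.069] F [-0.8 -0.   0.4] 0.29740345823128406
tool shift [ 1.8 63.   0.5]
```

Emit:
{"api": "drive_tool", "payload": {"motion": [1,7,0,0,0,7,0,0,0,7,0,0,0,7,0,0,0,6,0,0,0,0,0,0]}}

```text
clock: 10.17
eef_pos: [526.8, -102.4, 18.5]
eef_rot: [-3.136, 0.032, 3.069]
wrist_force: [-0.5, -2.0, 1.5]
finger_gap: 0.8
```

```bash
python3 -c "
from h import *
st();go(0,-92,18)
a=camera('scene')[150:285,185:345,::-1];cv2.imwrite('pics/s8.png',cv2.resize(a,None,fx=4.4,fy=4.4))"
```

```text
10.1667 lock [   1.  -117.5   18.5] rot [-3.136  0.032  3.069] F [-0.5 -2.   1.5] 0.7853825952011566
tool shift [ 0.9 25.5  0.5]
```

View pics/s8.png

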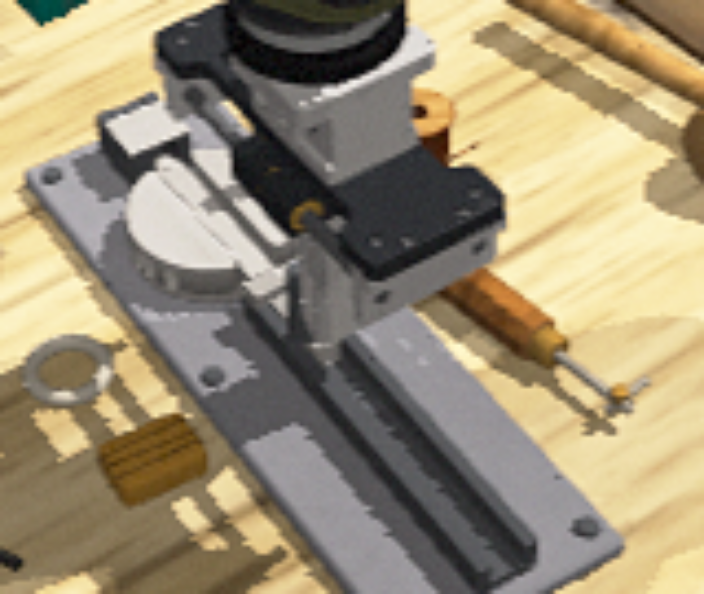

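The bar is through the slot, its nose at crop (170,160) just at the keeper. The finger is behind the plate near (320,330). I push on slowly to the stop.

Emit:
{"api": "drive_tool", "payload": {"motion": [0,5,0,0,0,5,0,0,0,4,0,0,0,3,0,0,0,3,0,0,0,0,0,0]}}

```text
clock: 10.72
eef_pos: [528.4, -81.3, 18.2]
eef_rot: [-3.136, 0.032, 3.068]
wrist_force: [-0.5, -1.3, 0.4]
finger_gap: 0.4
```

Emit:
{"api": "drive_tool", "payload": {"motion": [0,3,0,0,0,2,0,0,0,2,0,0]}}

```text
clock: 10.97
eef_pos: [529.5, -76.7, 18.9]
eef_rot: [-3.132, 0.034, 3.068]
wrist_force: [-2.8, -28.7, 6.2]
finger_gap: 0.6
```

```bash
python3 -c "
from h import *
st()"
```

```text
10.9667 lock [  1.7 -91.7  18.9] rot [-3.132  0.034  3.068] F [ -2.8 -28.7   6.2] 0.5678453468717573
```

The force rises to 29 N at y = −91.7, where home was predicted at −92, so the bar is on the stop. I hold briefly, back off and rise clear.

Emit:
{"api": "drive_tool", "payload": {"motion": [0,0,0,0,0,0,0,0,0,-8,0,0,0,-15,0,0,0,-15,-10,0,0,0,-35,0,0,0,-35,0,0,0,-30,0]}}

```text
clock: 11.63
eef_pos: [518.0, -114.6, 125.0]
eef_rot: [-3.137, 0.017, 3.069]
wrist_force: [0.2, 0.3, -0.2]
finger_gap: 0.4
```

Emit:
{"api": "drive_tool", "payload": {"motion": [0,-35,0,0,0,-35,0,0,0,-35,0,0,0,-35,0,0,0,0,0,0,0,0,0,0]}}

```text
clock: 12.13
eef_pos: [509.3, -260.5, 133.6]
eef_rot: [-3.137, 0.028, 3.073]
wrist_force: [0.2, 1.2, 0.3]
finger_gap: 0.4
```

```bash
python3 -c "
from h import *
st()
a=camera('top')[155:255,168:340,::-1];cv2.imwrite('pics/t9.png',cv2.resize(a,None,fx=4.6,fy=4.6,interpolation=cv2.INTER_CUBIC))"
```

```text
12.1333 lock [  -4.1 -276.5  133.6] rot [-3.137  0.028  3.073] F [0.2 1.2 0.3] 0.4320392119378674
```

View pics/t9.png

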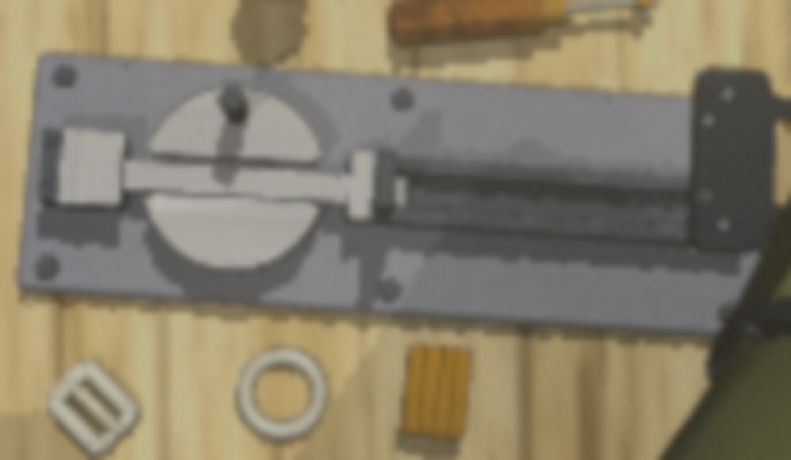

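The bar runs through the slot into the keeper (nose under the bridge at (125,175)), and its plate is against the staple at (385,185). The bystanders in view haven't moved.

```bash
python3 -c "
from cell import sign_off
print(sign_off())"
```

```text
the job is handed in; nothing more can be done
None
```

The shaft is locked and the job is handed in at about 12 s on the clock; `sign_off` gives no verdict.

- **Disc:** I pushed the pin clockwise in two pushes with the shut fingertips, from about 1.47 rad to about 0. The slot was then within roughly 0.03 rad of the bar's line.
- **Bar:** I pushed the plate until the wrist force rose to about 29 N at TCP y = −91.7 mm in the lock frame. I had predicted −92 mm for home.
- **Last check:** The final top picture shows the bar flat through the slot and into the keeper, with its plate at the staple. The slot is about 0.04 rad or less off line. The buckle, ring, beeswax and groover look unmoved; the spool was only partly in that crop. The tool is well clear, with no contact force.

**What disagreed:** The fingertips appeared about 30 mm higher in the scene camera than the reported TCP z. My first pass went over the pin without touching it, which agreed with that. I did not find the cause and worked with the offset from then on. I viewed 12 pictures, two over the budget.

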